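# Set the espresso cup on the drip tray, slide it home and start the brew

## Task

The capsule is already loaded: get an espresso going. Stand the small espresso cup upright in the middle of the round ring on the drip tray's grate, slide the tray flat along the counter, without lifting it, fully home into the foot of the coffee machine so that the cup is under the spout, and only then press the brew button on top of the machine right down and let it come up again. Set the cup down gently, don't tip it, and leave everything else on the counter where it is.

Things in the scene. Friction and masses are not known exactly. Their poses are not given: they have to be found in the camera images.
- cup: Small white ceramic espresso cup with one ear, 55 mm tall, 58 mm across the rim and 54 mm across the foot, wall 4 mm, about 0.14 kg. Origin: centre of its foot. z is up out of the mouth, +y points to the ear, which sticks out about 19 mm beyond the wall (to 48 mm from the axis). It can be gripped from above across the outside along its x axis.
- tray: The machine's drip tray: low, black plastic, flat steel bar grate as its top with a round steel ring (76 mm) in it. Lies flat on the counter and slides; 150 mm long (x), 110 wide (y), 24 high to the grate, about 0.35 kg. Origin: underside, below the ring's centre. It reaches from x = -90 mm (front) to +60 mm (rear edge, goes into the machine first). A grip tongue sticks out of its front along -x.
- tongue (a point): Middle of the tray's grip tongue, 110 mm in front (-x) of the tray's origin, 12 mm above the counter. The tongue is 36 mm wide (y), 24 mm high, reaches from x = -90 to -134 mm in the tray's frame and has a round end; it can be gripped from above across its width. Axes as the tray.
- machine: Black capsule coffee machine, fixed, 134 mm wide, 230 mm high. Origin: on the counter straight below the spout; +x from its open front to its back, z up. Fully home, the tray's origin and axes coincide with the machine's: its rear edge meets the column's face at x = +60 mm. The brew head overhangs the bay: front at x = -28 mm, underside 128 mm up, 118 mm wide. Tray front and tongue stay outside.
- spout (a point): The machine's coffee spout under the brew head: lower end of its outlets, 106 mm above the counter, straight above the machine's origin.
- brew (a joint): Travel of the brew button in m: 0 = up, 0.006 = fully down. It springs back by itself; fully down takes about 5 N.
- brew_top (a point): Centre of the top face of the round steel brew button (26 mm across, pressed straight down) on top of the machine's head, 20 mm behind (+x of the machine) the spout axis and 252 mm above the counter. Its round black collar, 42 mm across, ends 10 mm below the button's top.
- mug: Bystander: tall white ceramic mug with an ear, 100 mm tall, 82 mm across. Origin: centre of its foot.
- sugar_jar: Bystander: glass sugar jar with a steel cap, 68 mm across, 95 mm tall. Origin: centre of its foot.
- milk_jug: Bystander: steel milk jug with a wire handle, about 76 mm across, 85 mm tall. Origin: centre of its foot.
- saucer: Bystander: white saucer, 120 mm across, 16 mm high. Origin: centre of its foot.
- spoon: Bystander: steel teaspoon, 130 mm long, lying on the counter.
- bay (a point): Mouth of the tray's bay, on the counter 72 mm in front of the machine's origin, axes as the machine. The bay lies between two foot cheeks 30 mm high, 10 mm thick and 116 mm apart inside from x = -40 mm to the stop at +60 mm (machine's frame); forward of that they flare to about 131 mm apart at the mouth. The counter is the bay's floor, without a step.
There are look-alikes about, which are no part of the job. There is more than one size of the tray; the job needs the larger.

How it is judged:
On the way, in this order (a step that is already met when the one before it is completed fails the run):
1. the tray is fully home in the machine with the cup standing on it under the spout (x of tray in the frame of machine above -0.006 m and y of tray in the frame of machine between -0.006 and 0.006 m and angle between the x axis of tray and the x axis of machine, either way round below 0.06 rad and horizontal distance between cup and spout below 0.018 m and angle between cup's own z axis and vertical below 0.1 rad and height (world z) of cup between 0.018 and 0.03 m), for 0.2 s.
2. then the brew button is pressed right down (value of joint brew above 0.0045 m), for 0.05 s.
At the end, for the whole second after the job is handed in: The tray lies flat in the machine's bay within 6 mm of fully home and of the bay's middle and within 3.4 degrees of straight; the cup stands upright on the grate with its middle within 18 mm of the spout's axis; the button has come up again (under 2 mm down); cup and tray are at rest (all of step 1 and angle between tray's own z axis and vertical below 0.05 rad and linear speed of each of cup, tray below 0.02 m/s and value of joint brew below 0.002 m); the robot touches nothing.
It fails at once if the tray is lifted off the counter by more than 10 mm, or tilted by more than 0.12 rad (height (world z) of tray above 0.01 m or angle between tray's own z axis and vertical above 0.12 rad).
It fails at once if the cup is tipped by more than 0.5 rad (angle between cup's own z axis and vertical above 0.5 rad).
It fails at once if the cup is dropped or slammed onto the tray (faster than 0.6 m/s close above it) (horizontal distance between cup and tray below 0.08 m and height (world z) of cup below 0.07 m and linear speed of cup above 0.6 m/s).
It fails at once if the brew button is pressed while the cup is not under the spout on the tray (value of joint brew above 0.004 m and (horizontal distance between cup and spout above 0.022 m or height (world z) of cup below 0.018 m or x of tray in the frame of machine below -0.01 m)).
It fails at once if a bystander (mug, sugar jar, milk jug, saucer, spoon) is moved by more than 30 mm (distance of any of mug, sugar_jar, milk_jug, saucer, spoon from where it was at the start of the episode above 0.03 m).
It also fails if it takes over 72 s, if anything falls off the work surface, if the arm or the gripper's body presses on something with over 40 N, if the wrist force passes 120 N, or if a joint passes its speed limit or range.

## Robot

A 6-joint arm with a two-finger parallel gripper is mounted at the origin on the work surface. World frame = base frame: x ahead of the robot, y to its left, z up, the work surface at z = 0. Lengths are in m, angles in rad, forces in N, time in s.
With the tool pointing down it reaches from about 0.25 to 0.725 m from the base axis. Payload 4 kg.
Tool frame: the origin (TCP) lies at the very end of the fingers, on their centre line; the grasp point (between the pads) lies 19 mm behind it; z points along the fingers, y is the line along which they close (so a half turn about z gives the same grasp; the last joint's range is limited). The gripper opens to 85 mm and grips with 20 to 120 N. Pads are 22 mm wide; open, the fingers measure 114 mm over their backs; the gripper's body (76 mm by 85 mm) begins 54 mm behind the grasp point. The pads swing forward as they close: fully open they stand 13 mm farther back than shut.
Start: joints at [1.135, 0.241, 0.005, 1.335, 0, 1.571], TCP at [0.211, 0.453, 0.231] pointing down, gripper open.
Joint ranges: [-2.72, 2.72], [-1.05, 1.87], [-1.09, 1.28], [-1.99, 2.15], [-1.42, 1.44], [-3.14, 3.14]. Speed limits (rad/s): [2.79, 2.79, 3.14, 3.14, 3.14, 3.14].

## Interface

Orientations are given as a unit quaternion [x, y, z, w].
In Python, from workcell import monitor, viewer, job gives the robot as it stands.
- The arm moves only by the tool arm_command, never from a script. Its argument "increments" is a list of rows, each an object of numbers: "dx", "dy", "dz": the shift along the tool's x, y, z in cm; "wx", "wy", "wz": the turn, a rotation vector about the tool's x, y, z in rad; "grip": the finger opening in cm, from 0 to 8.54. In form: [{"dx": .., "dy": .., "dz": .., "wx": .., "wy": .., "wz": .., "grip": ..}, ...]. A call has 1 to 10 rows; each row is the pose to reach, as a shift and turn from the pose commanded when the call began, along the tool's axes at that moment; what a row does not reach only later rows make up. A row lasts 1/10 s, in which the tool goes at most 50 mm and 8.59 degrees, less where a joint would pass 70% of its speed; a pose out of reach is approached as far as the arm can. A call with a gripper value outside its range is refused whole. The fingers move at their own pace and stop on an object; the grip force is fixed at half the most. Time passes only in rows, so rows that repeat a pose let the fingers close. It gives the time, the measured TCP pose, the force, the opening and the grip force at its end, in the units of the state.
- monitor.get_obs(): the state, without advancing time (a new reading comes with each control period).
- viewer.camera(name): name is "scene" or "top"; returns (picture, depth): 480x640x3 uint8, red, green, blue; 480x640 float32, m along the optical axis (not along the pixel's ray), 0 where there is no reading.
- viewer.get_calibration(name): a dict with "fovy" (degrees; the focal length in pixels is half the picture's height over the tangent of half this angle, whatever the lens; pixels are square), "cx", "cy" (the principal point, pixels), "view" (4x4, takes a point from world to camera coordinates). Camera axes: x right, y up, looking along -z (the intrinsics and any distortion apply to the point x, -y, -z); pixel columns grow to the right and rows downward; lengths in m; the calibration is good to about 2 mm. A picture is of the moment at which its call begins. get_calibration takes no time and is no camera call.
- job.job_done(): hands the job in; it is judged then, once.
The state is a dict: "clock": time; "joint_pos": joint angles; "joint_vel": joint speeds; "tau": joint torques, N m; "eef_pos": TCP position; "tool_rot": TCP orientation; "ft_force": force on the tool from outside, world axes, zero at the start; "ft_torque": the same for the moment, N m; "grip_width": finger opening in m; "grasp_force": force on a finger pad.
Only numpy, scipy, OpenCV 4.12 (cv2) and the standard library are available. Lean on these libraries where they do the work, as an engineer would, in place of code of your own. Each camera call takes 0.05 s, during which the arm holds its last target. There are 200 camera calls.

## Working session

There is one attempt and no reset: what is moved stays moved. The work goes in short steps, Python scripts to look and compute and a tool call to move; the robot and the scene stay as the last step left them, time stands still between calls to the robot, and variables do not carry over. Pictures are saved under pics/ and viewed, at most 10 in all, crops included, and the job is handed in when it is done.

Besides the shell and the picture viewer there is one more tool, called after "Call:" as a command line: name --argument value ..., lists and objects as JSON in quotes. arm_command: Moves the arm, as the interface text tells. Its arguments: {"type":"object","properties":{"increments":{"type":"array","items":{"type":"object","properties":{"dx":{"type":"number"},"dy":{"type":"number"},"dz":{"type":"number"},"wx":{"type":"number"},"wy":{"type":"number"},"wz":{"type":"number"},"grip":{"type":"number"}}}}},"required":["increments"]}

```bash
ls; mkdir -p pics; cat > h.py <<'E'
import numpy as np,cv2
from workcell import monitor,viewer,job
def snap(n,tag):
    p,d=viewer.camera(n); np.savez(f'{n}_{tag}.npz',p=p,d=d); cv2.imwrite(f'pics/{n}_{tag}.png',p[:,:,::-1]); return p,d
def world(n,u,v,d):
    c=viewer.get_calibration(n); f=240/np.tan(np.radians(c['fovy'])/2)
    u=np.asarray(u,float);v=np.asarray(v,float)
    P=np.stack([(u-c['cx'])/f*d,-(v-c['cy'])/f*d,-d,np.ones_like(d)],-1)
    return (P@np.linalg.inv(np.array(c['view'])).T)[...,:3]
def cloud(n,tag):
    z=np.load(f'{n}_{tag}.npz'); v,u=np.mgrid[:480,:640]
    return z['p'],z['d'],world(n,u,v,z['d'])
E
python3 - <<'E'
from h import *
for n in('scene','top'):
    snap(n,'0');print(viewer.get_calibration(n))
print(monitor.get_obs())
E
```

```text
pics
{'fovy': 56.873478603548286, 'cx': 322.8363143283333, 'cy': 236.7392204610437, 'view': array([[ 0.20571146,  0.97860757, -0.00316603, -0.06928105],
       [-0.77503685,  0.16489277,  0.61002317,  0.2949962 ],
       [ 0.59749534, -0.12303497,  0.79237725, -1.52583745],
       [ 0.        ,  0.        ,  0.        ,  1.        ]])}
{'fovy': 44.123322137436894, 'cx': 319.36816325585636, 'cy': 245.22151701425457, 'view': array([[-0.00722281, -0.99995238, -0.00656268,  0.0026564 ],
       [ 0.9773708 , -0.00844689,  0.21136452, -0.54355953],
       [-0.21140989, -0.00488752,  0.97738527, -1.52966655],
       [ 0.        ,  0.        ,  0.        ,  1.        ]])}
{'clock': 0.1, 'joint_pos': array([ 1.13495439e+00,  2.41325298e-01,  3.82427497e-03,  1.33520602e+00,
       -2.88851217e-05,  1.57078881e+00]), 'joint_vel': array([-0.00221706, -0.00388262,  0.00101739,  0.00046318, -0.00089297,
        0.00114263]), 'tau': array([ 5.41368518e-04, -3.73137796e+01,  2.53009629e+01,  1.08679765e-02,
       -8.89839328e-06,  9.03025665e-06]), 'eef_pos': array([0.21084786, 0.45272343, 0.23049492]), 'tool_rot': array([ 2.16196447e-01,  9.76349417e-01, -9.35887042e-04, -1.92451699e-04]), 'ft_force': array([-1.08330749, -0.44680964, -0.98889269]), 'ft_torque': array([0.00707081, 0.00832448, 0.01028363]), 'grasp_force': 0.0, 'grip_width': 0.08557539901728978}
```

View pics/top_0.png

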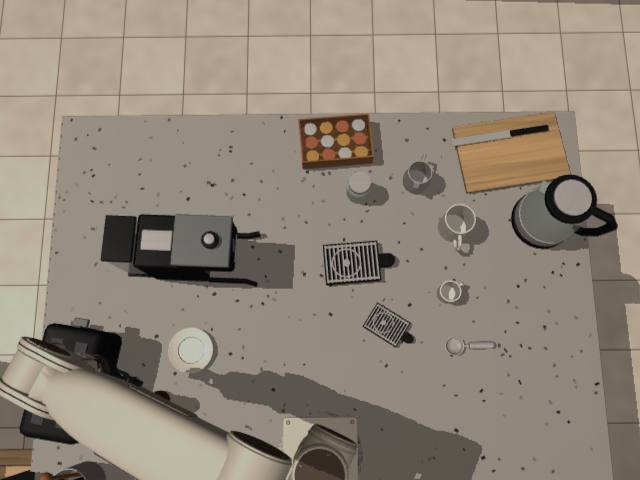

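View pics/scene_0.png

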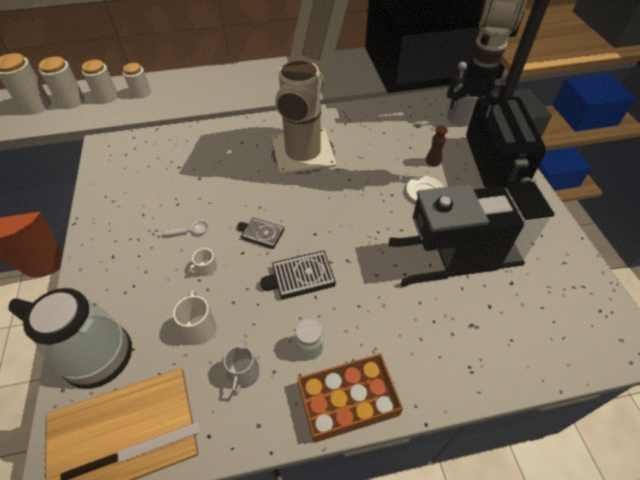

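Top view: the machine is at (205,245) with its front facing right, the large tray at (352,262) with its tongue to the right, the cup at (450,292), and a small decoy tray at (387,324). Next I'll measure these from depth.

```bash
python3 - <<'E'
from h import *
p,d,W=cloud('top','0')
def reg(u0,u1,v0,v1,z0,z1):
    w=W[v0:v1,u0:u1].reshape(-1,3); dd=d[v0:v1,u0:u1].ravel(); return w[(dd>0)&(w[:,2]>z0)&(w[:,2]<z1)]
print('counter z',np.median(W[330:380,500:560,2]))
t=reg(310,400,230,295,.013,.035); r=cv2.minAreaRect((t[:,:2]*1000).astype(np.float32)); print('tray all',len(t),r,np.median(t[:,2]))
t=reg(310,379,230,295,.013,.035); r=cv2.minAreaRect((t[:,:2]*1000).astype(np.float32)); print('tray body',r)
c=reg(430,475,272,310,.045,.065); print('cup rim',len(c),cv2.minEnclosingCircle((c[:,:2]*1000).astype(np.float32)),c[:,2].max())
c=reg(430,475,272,315,.012,.07); print('cup all',c.min(0),c.max(0))
m=reg(120,250,200,275,.215,.236);print('machine top',len(m),np.median(m[:,2]),cv2.minAreaRect((m[:,:2]*1000).astype(np.float32)))
b=reg(190,230,225,255,.246,.26);print('button',len(b),b.mean(0),cv2.minEnclosingCircle((b[:,:2]*1000).astype(np.float32)))
k=reg(225,300,225,295,.015,.04);print('cheeks',len(k));
for s in (k[k[:,0]>k[:,0].mean()],k[k[:,0]<k[:,0].mean()]):
    print(s.min(0),s.max(0)); 
h=np.concatenate([p[225:315,310:480,::-1]]); a=cv2.resize(h,None,fx=4.5,fy=4.5,interpolation=cv2.INTER_CUBIC); cv2.imwrite('pics/c1.png',a)
E
```

```text
counter z 0.00026087224624504746
tray all 2323 ((504.7684326171875, -109.71516418457031), (112.62821197509766, 192.47640991210938), 4.278858184814453) 0.022417173348588504
tray body ((503.18524169921875, -88.5830307006836), (112.70160675048828, 149.97068786621094), 4.16884708404541)
cup rim 130 ((420.255859375, -352.1055603027344), 35.803890228271484) 0.06288371573840634
cup all [ 0.38975949 -0.41074592  0.01235689] [ 0.46112838 -0.30342509  0.06288372]
machine top 3446 0.22956612684816202 ((524.5292358398438, 347.537109375), (277.22271728515625, 126.79557800292969), 87.15167999267578)
button 116 [0.51916182 0.25669676 0.25122221] ((519.1776123046875, 257.19610595703125), 19.993797302246094)
cheeks 261
[0.55176222 0.16403806 0.01506666] [0.59069673 0.2253591  0.03735919]
[0.44073771 0.17024522 0.0150157 ] [0.46158968 0.2553044  0.03964783]
```

View pics/c1.png

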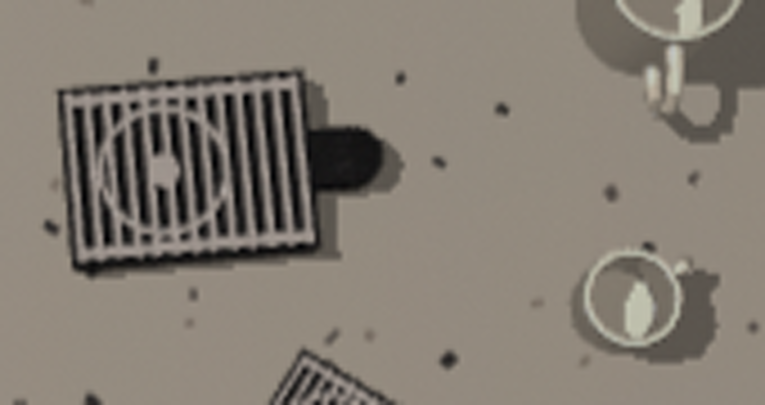

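```bash
python3 - <<'E'
from h import *
from scipy.optimize import least_squares
def ray(n,u,v,z):
    c=viewer.get_calibration(n); a=world(n,u,v,np.float64(1)); o=np.linalg.inv(np.array(c['view']))[:3,3]
    return o+(a-o)*(z-o[2])/(a-o)[2]
for n,box in(('top',(425,480,268,318)),('scene',(180,225,240,285))):
    p,d,W=cloud(n,'0'); u0,u1,v0,v1=box
    w=W[v0:v1,u0:u1].reshape(-1,3); s=w[(w[:,2]>.01)&(w[:,2]<.06)]
    g=s[s[:,2]>.035]
    f=least_squares(lambda q:np.hypot(*(g[:,:2]-q).T)-.027,np.median(g[:,:2],0),loss='soft_l1',f_scale=.002).x
    r=np.hypot(*(s[:,:2]-f).T); e=s[(r>.034)&(r<.055)]; 
    print(n,'cup',f,len(g),'ear',len(e),e.mean(0),np.degrees(np.arctan2(*(e.mean(0)[:2]-f)[::-1])),r[(r<.06)].max())
print('cup ray',ray('top',450.7,291.2,.055),'ring',ray('top',346.7,263,.024))
p,d,W=cloud('scene','0')
def body(u0,u1,v0,v1,z0,z1):
    w=W[v0:v1,u0:u1].reshape(-1,3); s=w[(w[:,2]>z0)&(w[:,2]<z1)];return s
t=body(255,340,245,302,.015,.03);print('tray scene',cv2.minAreaRect((t[:,:2]*1000).astype(np.float32)),t[:,:2].min(0),t[:,:2].max(0))
m=body(400,560,180,260,.222,.236);print('head scene',np.median(m[:,2]),cv2.minAreaRect((m[:,:2]*1000).astype(np.float32)))
b=body(430,460,190,215,.246,.256);print('btn scene',b.mean(0),len(b))
p,d,W=cloud('top','0')
b=body(190,230,225,255,.248,.256);print('btn top',np.median(b,0),b[:,:2].min(0),b[:,:2].max(0))
# machine head side edges
m=(np.abs(W[...,2]-.23)<.006)
for c in range(145,235,15):
    rows=[r for r in range(200,290) if m[r,c]]; print(c,W[rows[0],c].round(4),W[rows[-1],c].round(4))
k=(W[...,2]>.02)&(W[...,2]<.04)
for c in range(230,262,4):
    rows=[r for r in range(225,295) if k[r,c]]; print(c,[tuple(W[r,c,:2].round(3)) for r in rows])
E
```

```text
top cup [ 0.41773564 -0.3452505 ] 170 ear 15 [ 0.43410752 -0.37231713  0.03895946] -58.83138007142775 0.05859659195003076
scene cup [ 0.41891689 -0.34802898] 272 ear 27 [ 0.4399837  -0.3819674   0.03612457] -58.17062192518252 0.04603051836810306
cup ray [ 0.4171329  -0.34723497  0.055     ] ring [ 0.50079497 -0.07550919  0.024     ]
tray scene ((499.2042541503906, -98.57694244384766), (199.0208282470703, 161.52015686035156), 69.17411804199219) [ 0.38881267 -0.20824068] [ 0.56301532 -0.0119091 ]
head scene 0.23000761429611244 ((525.2283325195312, 359.7056579589844), (305.2406005859375, 129.38494873046875), 87.2015380859375)
btn scene [0.52229367 0.25460587 0.25139413] 80
btn top [0.51932155 0.25712007 0.25098235] [0.50476578 0.24080016] [0.53914314 0.27622862]Traceback (most recent call last):
  File "<stdin>", line 25, in <module>
IndexError: list index out of range
```

Call:
arm_command --increments '[{"dx": -52.5, "dy": -63.7, "dz": 0, "wz": 0.585, "grip": 8.5}, {"dx": -52.5, "dy": -63.7, "dz": 0, "wz": 0.585, "grip": 8.5}, {"dx": -52.5, "dy": -63.7, "dz": 0, "wz": 0.585, "grip": 8.5}, {"dx": -52.5, "dy": -63.7, "dz": 0, "wz": 0.585, "grip": 8.5}, {"dx": -52.5, "dy": -63.7, "dz": 0, "wz": 0.585, "grip": 8.5}, {"dx": -52.5, "dy": -63.7, "dz": 0, "wz": 0.585, "grip": 8.5}, {"dx": -52.5, "dy": -63.7, "dz": 0, "wz": 0.585, "grip": 8.5}, {"dx": -52.5, "dy": -63.7, "dz": 0, "wz": 0.585, "grip": 8.5}, {"dx": -52.5, "dy": -63.7, "dz": 0, "wz": 0.585, "grip": 8.5}, {"dx": -52.5, "dy": -63.7, "dz": 0, "wz": 0.585, "grip": 8.5}]'

```text
validation failed for argument at $.in...
```

```bash
cat >> h.py <<'E'
from scipy.spatial.transform import Rotation as R
def go(x,y,z,ydeg,show=True):
    o=monitor.get_obs(); r=R.from_quat(o['tool_rot']); a=np.radians(ydeg); Y=np.array([np.cos(a),np.sin(a),0]);Z=np.array([0,0,-1.])
    T=R.from_matrix(np.stack([np.cross(Y,Z),Y,Z],1))
    d=r.inv().apply(np.array([x,y,z])-o['eef_pos'])*100; w=(r.inv()*T).as_rotvec()
    print('clock',round(o['clock'],2),'pos',o['eef_pos'].round(4),'grip',round(o['grip_width'],4),'f',o['ft_force'].round(1),'inc',d.round(2),w.round(3), 'j',o['joint_pos'].round(2))
E
python3 -c "
from h import *
go(.418,-.347,.15,31.5)"
```

```text
clock 0.1 pos [0.2108 0.4527 0.2305] grip 0.0856 f [-1.1 -0.4 -1. ] inc [-52.54 -63.74   8.17] [-0.002  0.001  0.585] j [ 1.13  0.24  0.    1.34 -0.    1.57]
```

Call:
arm_command --increments '[{"dx": -52.5, "dy": -63.7, "dz": 0, "wx": 0, "wy": 0, "wz": 0.585, "grip": 8.5}]'

```text
clock: 0.2
eef_pos: [0.2234, 0.408, 0.2298]
tool_rot: [0.288, 0.958, 0.0, -0.0]
ft_force: [0.9, -1.3, 0.4]
grip_width: 0.0848
grasp_force: 0.0
```

```bash
python3 -c "
from h import *
go(.418,-.347,.15,31.5)"
```

```text
clock 0.2 pos [0.2234 0.408  0.2298] grip 0.0848 f [ 0.9 -1.3  0.4] inc [-57.91 -52.22   7.91] [ 0.    -0.001  0.436] j [ 1.07  0.17 -0.09  1.31  0.    1.65]
```

Call:
arm_command --increments '[{"dx": -57.9, "dy": -52.2, "dz": 0, "wx": 0, "wy": 0, "wz": 0.436, "grip": 8.5}, {"dx": -57.9, "dy": -52.2, "dz": 0, "wx": 0, "wy": 0, "wz": 0.436, "grip": 8.5}, {"dx": -57.9, "dy": -52.2, "dz": 0, "wx": 0, "wy": 0, "wz": 0.436, "grip": 8.5}, {"dx": -57.9, "dy": -52.2, "dz": 0, "wx": 0, "wy": 0, "wz": 0.436, "grip": 8.5}, {"dx": -57.9, "dy": -52.2, "dz": 0, "wx": 0, "wy": 0, "wz": 0.436, "grip": 8.5}, {"dx": -57.9, "dy": -52.2, "dz": 0, "wx": 0, "wy": 0, "wz": 0.436, "grip": 8.5}, {"dx": -57.9, "dy": -52.2, "dz": 0, "wx": 0, "wy": 0, "wz": 0.436, "grip": 8.5}, {"dx": -57.9, "dy": -52.2, "dz": 0, "wx": 0, "wy": 0, "wz": 0.436, "grip": 8.5}, {"dx": -57.9, "dy": -52.2, "dz": 0, "wx": 0, "wy": 0, "wz": 0.436, "grip": 8.5}, {"dx": -57.9, "dy": -52.2, "dz": 0, "wx": 0, "wy": 0, "wz": 0.436, "grip": 8.5}]'

```text
clock: 1.2
eef_pos: [0.3477, -0.0815, 0.2313]
tool_rot: [0.489, 0.872, 0.0, 0.0]
ft_force: [1.6, 0.9, -0.1]
grip_width: 0.0848
grasp_force: 0.0
```

```bash
python3 -c "
from h import *
go(.418,-.347,.15,31.5)"
```

```text
clock 1.2 pos [ 0.3477 -0.0815  0.2313] grip 0.0848 f [ 1.6  0.9 -0.1] inc [-26.32  -7.85   8.13] [ 0.001  0.    -0.001] j [-0.23 -0.05 -0.32  1.3   0.    0.79]
```

Call:
arm_command --increments '[{"dx": -26.3, "dy": -7.8, "dz": 8.1, "wx": 0, "wy": 0, "wz": 0, "grip": 8.5}, {"dx": -26.3, "dy": -7.8, "dz": 8.1, "wx": 0, "wy": 0, "wz": 0, "grip": 8.5}, {"dx": -26.3, "dy": -7.8, "dz": 8.1, "wx": 0, "wy": 0, "wz": 0, "grip": 8.5}, {"dx": -26.3, "dy": -7.8, "dz": 8.1, "wx": 0, "wy": 0, "wz": 0, "grip": 8.5}, {"dx": -26.3, "dy": -7.8, "dz": 8.1, "wx": 0, "wy": 0, "wz": 0, "grip": 8.5}, {"dx": -26.3, "dy": -7.8, "dz": 8.1, "wx": 0, "wy": 0, "wz": 0, "grip": 8.5}, {"dx": -26.3, "dy": -7.8, "dz": 8.1, "wx": 0, "wy": 0, "wz": 0, "grip": 8.5}, {"dx": -26.3, "dy": -7.8, "dz": 8.1, "wx": 0, "wy": 0, "wz": 0, "grip": 8.5}, {"dx": -26.3, "dy": -7.8, "dz": 8.1, "wx": 0, "wy": 0, "wz": 0, "grip": 8.5}]'

```text
clock: 2.1
eef_pos: [0.4183, -0.3435, 0.1503]
tool_rot: [0.489, 0.872, 0.0, -0.001]
ft_force: [1.3, -0.8, 0.2]
grip_width: 0.0849
grasp_force: 0.0
```

```bash
python3 -c "
from h import *
go(.418,-.347,.02,31.5)
snap('top','1');snap('scene','1')
a=np.load('top_1.npz')['p'][230:350,400:520,::-1];b=np.load('scene_1.npz')['p'][200:320,140:260,::-1]
cv2.imwrite('pics/c2.png',cv2.resize(np.hstack([a,b]),None,fx=3.3,fy=3.3,interpolation=cv2.INTER_CUBIC))"
```

```text
clock 2.1 pos [ 0.4183 -0.3435  0.1503] grip 0.0849 f [ 1.3 -0.8  0.2] inc [-0.3  -0.21 13.03] [-0.    -0.001 -0.   ] j [-0.69  0.37 -0.03  1.17  0.    0.33]
```

View pics/c2.png

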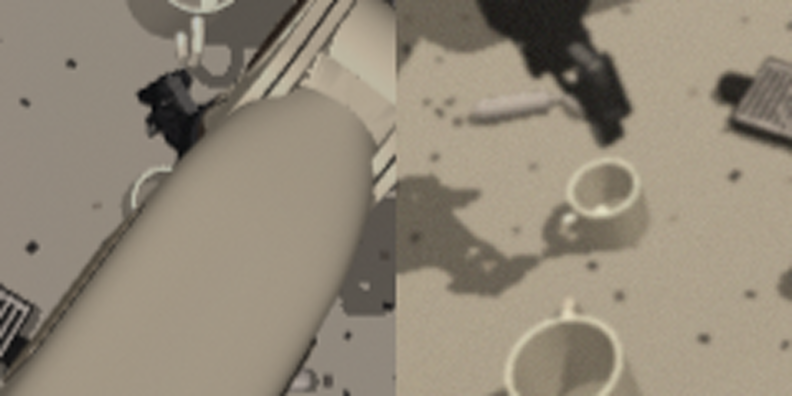

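Call:
arm_command --increments '[{"dx": -0.3, "dy": -0.2, "dz": 4, "wx": 0, "wy": 0, "wz": 0, "grip": 8.5}, {"dx": -0.3, "dy": -0.2, "dz": 7, "wx": 0, "wy": 0, "wz": 0, "grip": 8.5}, {"dx": -0.3, "dy": -0.2, "dz": 10, "wx": 0, "wy": 0, "wz": 0, "grip": 8.5}, {"dx": -0.3, "dy": -0.2, "dz": 12, "wx": 0, "wy": 0, "wz": 0, "grip": 8.5}, {"dx": -0.3, "dy": -0.2, "dz": 13, "wx": 0, "wy": 0, "wz": 0, "grip": 8.5}, {"dx": -0.3, "dy": -0.2, "dz": 13, "wx": 0, "wy": 0, "wz": 0, "grip": 8.5}, {"dx": -0.3, "dy": -0.2, "dz": 13, "wx": 0, "wy": 0, "wz": 0, "grip": 6.8}, {"dx": -0.3, "dy": -0.2, "dz": 13, "wx": 0, "wy": 0, "wz": 0, "grip": 6.2}]'

```text
clock: 3.0
eef_pos: [0.4196, -0.3488, 0.022]
tool_rot: [0.489, 0.872, -0.0, 0.002]
ft_force: [0.6, 0.5, 0.2]
grip_width: 0.0622
grasp_force: 0.0
```

Call:
arm_command --increments '[{"dx": 0, "dy": 0, "dz": 0, "wx": 0, "wy": 0, "wz": 0, "grip": 5.9}, {"dx": 0, "dy": 0, "dz": 0, "wx": 0, "wy": 0, "wz": 0, "grip": 5.5}, {"dx": 0, "dy": 0, "dz": 0, "wx": 0, "wy": 0, "wz": 0, "grip": 5}, {"dx": 0, "dy": 0, "dz": 0, "wx": 0, "wy": 0, "wz": 0, "grip": 4}, {"dx": 0, "dy": 0, "dz": 0, "wx": 0, "wy": 0, "wz": 0, "grip": 4}]'

```text
clock: 3.5
eef_pos: [0.4192, -0.3488, 0.022]
tool_rot: [0.489, 0.872, -0.0, 0.001]
ft_force: [-0.6, -0.4, 7.2]
grip_width: 0.0554
grasp_force: 62.4
```

```bash
python3 -c "
from h import *
go(.418,-.347,.1,31.5)"
```

```text
clock 3.5 pos [ 0.4192 -0.3488  0.022 ] grip 0.0554 f [-0.6 -0.4  7.2] inc [ 0.2 -0.  -7.8] [ 0.001  0.003 -0.001] j [-0.69  0.51 -0.19  0.87 -0.    0.33]
```

Call:
arm_command --increments '[{"dx": 0, "dy": 0, "dz": -1, "wx": 0, "wy": 0, "wz": 0, "grip": 4}, {"dx": 0, "dy": 0, "dz": -3, "wx": 0, "wy": 0, "wz": 0, "grip": 4}, {"dx": 0, "dy": 0, "dz": -6, "wx": 0, "wy": 0, "wz": 0, "grip": 4}, {"dx": 0, "dy": 0, "dz": -9, "wx": 0, "wy": 0, "wz": 0, "grip": 4}, {"dx": 0, "dy": 0, "dz": -10, "wx": 0, "wy": 0, "wz": 0, "grip": 4}, {"dx": 0, "dy": 0, "dz": -10, "wx": 0, "wy": 0, "wz": 0, "grip": 4}]'

```text
clock: 4.1
eef_pos: [0.4196, -0.349, 0.1222]
tool_rot: [0.489, 0.872, -0.0, 0.002]
ft_force: [-0.3, -1.3, -1.2]
grip_width: 0.0551
grasp_force: 63.6
```

```bash
python3 -c "
from h import *
go(.5025,-.0765,.122,31.5)"
```

```text
clock 4.1 pos [ 0.4196 -0.349   0.1222] grip 0.0551 f [-0.3 -1.3 -1.2] inc [18.92 21.29 -0.03] [ 0.001  0.004 -0.001] j [-0.69  0.4  -0.07  1.1   0.    0.33]
```

Call:
arm_command --increments '[{"dx": 2, "dy": 2.3, "dz": 0, "wx": 0, "wy": 0, "wz": 0, "grip": 4}, {"dx": 5, "dy": 5.6, "dz": 0, "wx": 0, "wy": 0, "wz": 0, "grip": 4}, {"dx": 8, "dy": 9, "dz": 0, "wx": 0, "wy": 0, "wz": 0, "grip": 4}, {"dx": 11, "dy": 12.4, "dz": 0, "wx": 0, "wy": 0, "wz": 0, "grip": 4}, {"dx": 14, "dy": 15.7, "dz": 0, "wx": 0, "wy": 0, "wz": 0, "grip": 4}, {"dx": 16.5, "dy": 18.5, "dz": 0, "wx": 0, "wy": 0, "wz": 0, "grip": 4}, {"dx": 18.2, "dy": 20.5, "dz": 0, "wx": 0, "wy": 0, "wz": 0, "grip": 4}, {"dx": 18.9, "dy": 21.3, "dz": 0, "wx": 0, "wy": 0, "wz": 0, "grip": 4}, {"dx": 18.9, "dy": 21.3, "dz": 0, "wx": 0, "wy": 0, "wz": 0, "grip": 4}, {"dx": 18.9, "dy": 21.3, "dz": 0, "wx": 0, "wy": 0, "wz": 0, "grip": 4}]'

```text
clock: 5.1
eef_pos: [0.5007, -0.0763, 0.1193]
tool_rot: [0.489, 0.872, -0.001, -0.001]
ft_force: [0.1, -0.2, -1.5]
grip_width: 0.0551
grasp_force: 63.7
```

```bash
python3 -c "
from h import *
go(.5025,-.0765,.047,31.5)
p,d=snap('scene','2')
cv2.imwrite('pics/c3.png',cv2.resize(p[190:310,220:360,::-1],None,fx=5,fy=5,interpolation=cv2.INTER_CUBIC))"
```

```text
clock 5.1 pos [ 0.5007 -0.0763  0.1193] grip 0.0551 f [ 0.1 -0.2 -1.5] inc [-0.11  0.15  7.23] [-0.002 -0.001 -0.001] j [-0.15  0.33 -0.17  1.07 -0.    0.87]
```

View pics/c3.png

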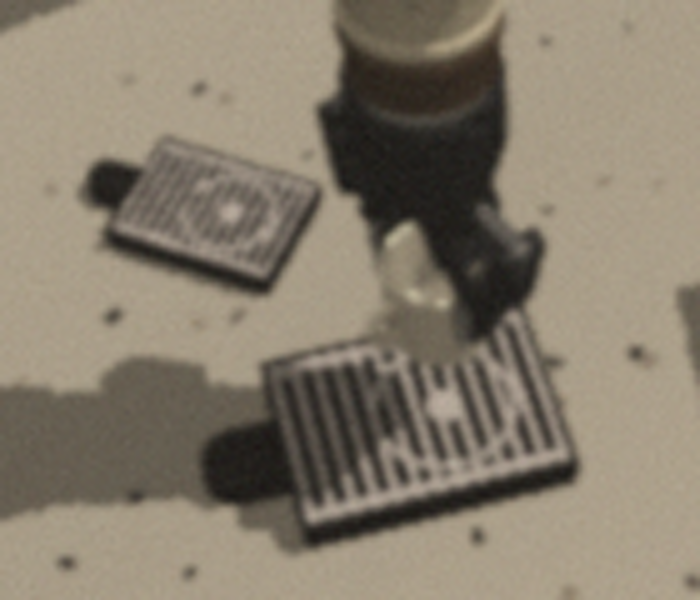

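Call:
arm_command --increments '[{"dx": -0.1, "dy": 0.1, "dz": 2, "wx": 0, "wy": 0, "wz": 0, "grip": 4}, {"dx": -0.1, "dy": 0.1, "dz": 4, "wx": 0, "wy": 0, "wz": 0, "grip": 4}, {"dx": -0.1, "dy": 0.1, "dz": 5.5, "wx": 0, "wy": 0, "wz": 0, "grip": 4}, {"dx": -0.1, "dy": 0.1, "dz": 6.3, "wx": 0, "wy": 0, "wz": 0, "grip": 4}, {"dx": -0.1, "dy": 0.1, "dz": 6.7, "wx": 0, "wy": 0, "wz": 0, "grip": 4}, {"dx": -0.1, "dy": 0.1, "dz": 6.7, "wx": 0, "wy": 0, "wz": 0, "grip": 4}, {"dx": -0.1, "dy": 0.1, "dz": 6.7, "wx": 0, "wy": 0, "wz": 0, "grip": 4}]'

```text
clock: 5.85
eef_pos: [0.5035, -0.0765, 0.054]
tool_rot: [0.489, 0.872, 0.0, 0.001]
ft_force: [-0.9, 1.1, -1.7]
grip_width: 0.0552
grasp_force: 63.7
```

```bash
python3 -c "
from h import *
go(.5025,-.0765,.0455,31.5)
c=viewer.get_calibration('scene'); a=world('scene',309.4,270.4,np.float64(1)); o=np.linalg.inv(np.array(c['view']))[:3,3]
print(o+(a-o)*(.024-o[2])/(a-o)[2])"
```

```text
clock 5.85 pos [ 0.5035 -0.0765  0.054 ] grip 0.0552 f [-0.9  1.1 -1.7] inc [ 0.05 -0.09  0.85] [ 0.001  0.001 -0.001] j [-0.15  0.41 -0.26  0.91 -0.    0.87]
[ 0.50168052 -0.07170583  0.024     ]
```

Call:
arm_command --increments '[{"dx": 0.1, "dy": 0, "dz": 0.3, "wx": 0, "wy": 0, "wz": 0, "grip": 4}, {"dx": 0.1, "dy": 0, "dz": 0.5, "wx": 0, "wy": 0, "wz": 0, "grip": 4}, {"dx": 0.1, "dy": 0, "dz": 0.6, "wx": 0, "wy": 0, "wz": 0, "grip": 4}, {"dx": 0.1, "dy": 0, "dz": 0.7, "wx": 0, "wy": 0, "wz": 0, "grip": 4}, {"dx": 0.1, "dy": 0, "dz": 0.7, "wx": 0, "wy": 0, "wz": 0, "grip": 4}]'

```text
clock: 6.35
eef_pos: [0.5023, -0.0751, 0.0462]
tool_rot: [0.489, 0.872, -0.0, -0.0]
ft_force: [-0.0, 0.3, -1.4]
grip_width: 0.0554
grasp_force: 63.7
```

Call:
arm_command --increments '[{"dx": 0, "dy": 0, "dz": 0.1, "wx": 0, "wy": 0, "wz": 0, "grip": 4}, {"dx": 0, "dy": 0, "dz": 0.1, "wx": 0, "wy": 0, "wz": 0, "grip": 4}]'

```text
clock: 6.55
eef_pos: [0.5025, -0.0751, 0.046]
tool_rot: [0.489, 0.872, 0.0, 0.0]
ft_force: [-2.4, 0.9, 4.6]
grip_width: 0.0551
grasp_force: 64.1
```

Contact shows as an upward 4.6 N. I'll release the cup and lift off.

Call:
arm_command --increments '[{"dx": 0, "dy": 0, "dz": 0, "wx": 0, "wy": 0, "wz": 0, "grip": 5.6}, {"dx": 0, "dy": 0, "dz": 0, "wx": 0, "wy": 0, "wz": 0, "grip": 6}, {"dx": 0, "dy": 0, "dz": 0, "wx": 0, "wy": 0, "wz": 0, "grip": 7}, {"dx": 0, "dy": 0, "dz": 0, "wx": 0, "wy": 0, "wz": 0, "grip": 8}, {"dx": 0, "dy": 0, "dz": 0, "wx": 0, "wy": 0, "wz": 0, "grip": 8}, {"dx": 0, "dy": 0, "dz": -1, "wx": 0, "wy": 0, "wz": 0, "grip": 8}, {"dx": 0, "dy": 0, "dz": -4, "wx": 0, "wy": 0, "wz": 0, "grip": 8}, {"dx": 0, "dy": 0, "dz": -8, "wx": 0, "wy": 0, "wz": 0, "grip": 8}, {"dx": 0, "dy": 0, "dz": -10, "wx": 0, "wy": 0, "wz": 0, "grip": 8}, {"dx": 0, "dy": 0, "dz": -10, "wx": 0, "wy": 0, "wz": 0, "grip": 8}]'

```text
clock: 7.55
eef_pos: [0.5053, -0.0756, 0.1497]
tool_rot: [0.489, 0.872, 0.001, 0.004]
ft_force: [0.2, -0.5, -0.2]
grip_width: 0.08
grasp_force: 0.0
```

```bash
python3 -c "
from h import *
go(.51,-.183,.12,4.2)
p,d=snap('scene','3'); q,e=snap('top','3')
cv2.imwrite('pics/c4.png',cv2.resize(np.hstack([p[210:310,230:350,::-1],q[220:320,300:420,::-1]]),None,fx=3.3,fy=3.3,interpolation=cv2.INTER_CUBIC))"
```

```text
clock 7.55 pos [ 0.5053 -0.0756  0.1497] grip 0.08 f [ 0.2 -0.5 -0.2] inc [-9.39 -5.22  2.99] [0.008 0.004 0.476] j [-0.15  0.31 -0.13  1.13 -0.    0.87]
```

View pics/c4.png

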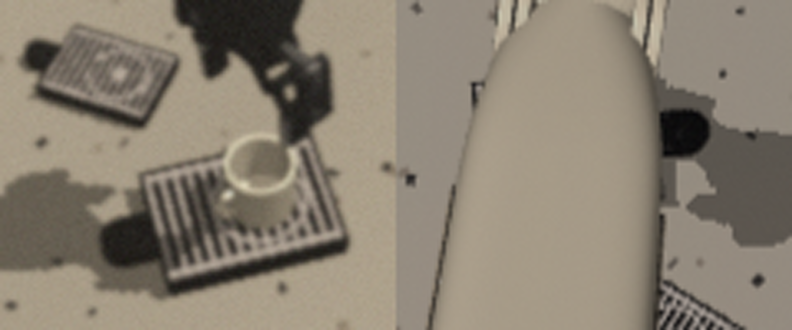

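Call:
arm_command --increments '[{"dx": -9.4, "dy": -5.2, "dz": 0, "wx": 0, "wy": 0, "wz": 0.476, "grip": 7}, {"dx": -9.4, "dy": -5.2, "dz": 0, "wx": 0, "wy": 0, "wz": 0.476, "grip": 7}, {"dx": -9.4, "dy": -5.2, "dz": 0, "wx": 0, "wy": 0, "wz": 0.476, "grip": 7}, {"dx": -9.4, "dy": -5.2, "dz": 0, "wx": 0, "wy": 0, "wz": 0.476, "grip": 7}, {"dx": -9.4, "dy": -5.2, "dz": 0, "wx": 0, "wy": 0, "wz": 0.476, "grip": 7}, {"dx": -9.4, "dy": -5.2, "dz": 0, "wx": 0, "wy": 0, "wz": 0.476, "grip": 7}, {"dx": -9.4, "dy": -5.2, "dz": 0, "wx": 0, "wy": 0, "wz": 0.476, "grip": 7}]'

```text
clock: 8.35
eef_pos: [0.507, -0.1813, 0.145]
tool_rot: [0.68, 0.733, -0.0, -0.0]
ft_force: [0.4, 0.6, -0.5]
grip_width: 0.0702
grasp_force: 0.0
```

```bash
python3 -c "
from h import *
snap('top','4')
p,d,W=cloud('top','4')
w=W[225:300,305:378].reshape(-1,3)
t=w[(w[:,2]>.012)&(w[:,2]<.035)];print(len(t),cv2.minAreaRect((t[:,:2]*1000).astype(np.float32)))
t=w[(w[:,2]>.06)&(w[:,2]<.085)];print(len(t),cv2.minEnclosingCircle((t[:,:2]*1000).astype(np.float32)),t.mean(0))
go(.5095,-.183,.005,4.2)
cv2.imwrite('pics/c5.png',cv2.resize(p[210:320,280:440,::-1],None,fx=4,fy=4,interpolation=cv2.INTER_CUBIC))"
```

```text
1442 ((523.1825561523438, -77.59968566894531), (157.48709106445312, 168.1603240966797), 15.361104965209961)
156 ((506.4871520996094, -79.24665832519531), 37.36539077758789) [ 0.50538149 -0.07564636  0.07542119]
clock 8.4 pos [ 0.5071 -0.1814  0.1452] grip 0.0699 f [0.2 0.2 0.1] inc [-0.18  0.23 14.02] [-0.    -0.     0.002] j [-0.34  0.37 -0.05  1.16  0.    1.15]
```

View pics/c5.png

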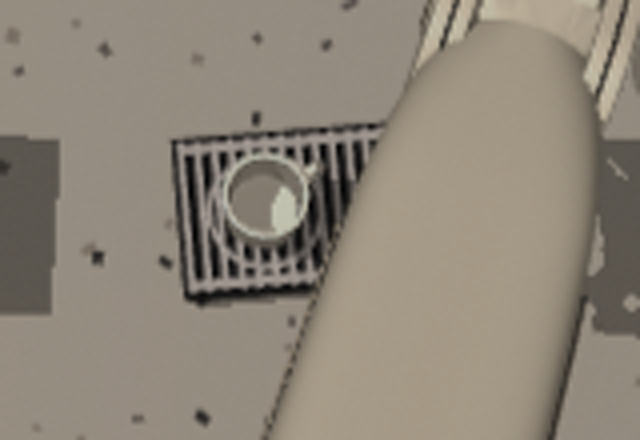

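Call:
arm_command --increments '[{"dx": -0.2, "dy": 0.2, "dz": 4, "wx": 0, "wy": 0, "wz": 0, "grip": 7}, {"dx": -0.2, "dy": 0.2, "dz": 7, "wx": 0, "wy": 0, "wz": 0, "grip": 7}, {"dx": -0.2, "dy": 0.2, "dz": 10, "wx": 0, "wy": 0, "wz": 0, "grip": 7}, {"dx": -0.2, "dy": 0.2, "dz": 12, "wx": 0, "wy": 0, "wz": 0, "grip": 7}, {"dx": -0.2, "dy": 0.2, "dz": 13, "wx": 0, "wy": 0, "wz": 0, "grip": 7}, {"dx": -0.2, "dy": 0.2, "dz": 13.3, "wx": 0, "wy": 0, "wz": 0, "grip": 7}, {"dx": -0.2, "dy": 0.2, "dz": 13.3, "wx": 0, "wy": 0, "wz": 0, "grip": 7}]'

```text
clock: 9.1
eef_pos: [0.5097, -0.1842, 0.0127]
tool_rot: [0.681, 0.733, 0.0, 0.0]
ft_force: [0.1, -0.4, -0.8]
grip_width: 0.0699
grasp_force: 0.0
```

```bash
python3 -c "
from h import *
go(.5095,-.183,.007,4.2)
c=viewer.get_calibration('top'); a=world('top',346.75,259.5,np.float64(1)); o=np.linalg.inv(np.array(c['view']))[:3,3]
print(o,o+(a-o)*(.079-o[2])/(a-o)[2])"
```

```text
clock 9.1 pos [ 0.5097 -0.1842  0.0127] grip 0.0699 f [ 0.1 -0.4 -0.8] inc [ 0.12 -0.02  0.57] [0.001 0.    0.   ] j [-0.35  0.51 -0.21  0.85 -0.    1.15]
[ 0.20789177 -0.00941139  1.60998019] [ 0.49999443 -0.07350736  0.079     ]
```

Call:
arm_command --increments '[{"dx": 0.1, "dy": 0, "dz": 0.5, "wx": 0, "wy": 0, "wz": 0, "grip": 6}, {"dx": 0.1, "dy": 0, "dz": 0.5, "wx": 0, "wy": 0, "wz": 0, "grip": 5}, {"dx": 0.1, "dy": 0, "dz": 0.5, "wx": 0, "wy": 0, "wz": 0, "grip": 4.4}, {"dx": 0.1, "dy": 0, "dz": 0.5, "wx": 0, "wy": 0, "wz": 0, "grip": 4}, {"dx": 0.1, "dy": 0, "dz": 0.5, "wx": 0, "wy": 0, "wz": 0, "grip": 3.7}, {"dx": 0.1, "dy": 0, "dz": 0.5, "wx": 0, "wy": 0, "wz": 0, "grip": 3.4}, {"dx": 0.1, "dy": 0, "dz": 0.5, "wx": 0, "wy": 0, "wz": 0, "grip": 3}, {"dx": 0.1, "dy": 0, "dz": 0.5, "wx": 0, "wy": 0, "wz": 0, "grip": 2.5}, {"dx": 0.1, "dy": 0, "dz": 0.5, "wx": 0, "wy": 0, "wz": 0, "grip": 2.5}]'

```text
clock: 10.0
eef_pos: [0.5093, -0.1835, 0.0079]
tool_rot: [0.681, 0.732, -0.0, 0.0]
ft_force: [-2.0, -0.1, 6.1]
grip_width: 0.0344
grasp_force: 60.6
```

```bash
python3 -c "
from h import *
go(.513,.06,.0075,-2.8)"
```

```text
clock 10.0 pos [ 0.5093 -0.1835  0.0079] grip 0.0344 f [-2.  -0.1  6.1] inc [24.26  2.15  0.03] [0.    0.    0.122] j [-0.35  0.52 -0.21  0.84 -0.    1.15]
```

Call:
arm_command --increments '[{"dx": 0.5, "dy": 0, "dz": 0, "wx": 0, "wy": 0, "wz": 0, "grip": 2.5}, {"dx": 1.5, "dy": 0, "dz": 0, "wx": 0, "wy": 0, "wz": 0.01, "grip": 2.5}, {"dx": 3, "dy": 0.1, "dz": 0, "wx": 0, "wy": 0, "wz": 0.025, "grip": 2.5}, {"dx": 5, "dy": 0.2, "dz": 0, "wx": 0, "wy": 0, "wz": 0.04, "grip": 2.5}, {"dx": 7, "dy": 0.3, "dz": 0, "wx": 0, "wy": 0, "wz": 0.06, "grip": 2.5}, {"dx": 9, "dy": 0.4, "dz": 0, "wx": 0, "wy": 0, "wz": 0.075, "grip": 2.5}, {"dx": 11, "dy": 0.6, "dz": 0, "wx": 0, "wy": 0, "wz": 0.09, "grip": 2.5}, {"dx": 13, "dy": 0.7, "dz": 0, "wx": 0, "wy": 0, "wz": 0.105, "grip": 2.5}, {"dx": 14.5, "dy": 0.8, "dz": 0, "wx": 0, "wy": 0, "wz": 0.115, "grip": 2.5}, {"dx": 15.5, "dy": 0.9, "dz": 0, "wx": 0, "wy": 0, "wz": 0.122, "grip": 2.5}]'

```text
clock: 11.0
eef_pos: [0.5074, -0.0282, 0.0079]
tool_rot: [0.724, 0.689, -0.0, 0.001]
ft_force: [-0.6, -5.6, 5.0]
grip_width: 0.0344
grasp_force: 60.7
```

Call:
arm_command --increments '[{"dx": 0.4, "dy": 0, "dz": 0, "wx": 0, "wy": 0, "wz": 0, "grip": 2.5}, {"dx": 0.5, "dy": 0, "dz": 0, "wx": 0, "wy": 0, "wz": 0, "grip": 2.5}, {"dx": 0.5, "dy": 0, "dz": 0, "wx": 0, "wy": 0, "wz": 0, "grip": 2.5}]'

```text
clock: 11.3
eef_pos: [0.5077, -0.0236, 0.0079]
tool_rot: [0.724, 0.69, -0.0, 0.001]
ft_force: [-1.2, -4.1, 5.3]
grip_width: 0.0348
grasp_force: 60.8
```

```bash
python3 -c "
from h import *
go(.5136,.1266,.0075,-2.8)
snap('top','5')
p,d,W=cloud('top','5')
w=W[180:320,90:310].reshape(-1,3)
m=w[(w[:,2]>.222)&(w[:,2]<.236)&(w[:,0]>.4)&(w[:,0]<.62)];print(len(m),cv2.minAreaRect((m[:,:2]*1000).astype(np.float32)))
cv2.imwrite('pics/c6.png',cv2.resize(p[190:310,170:370,::-1],None,fx=4,fy=4,interpolation=cv2.INTER_CUBIC))"
```

```text
clock 11.3 pos [ 0.5077 -0.0236  0.0079] grip 0.0348 f [-1.2 -4.1  5.3] inc [ 1.503e+01 -1.500e-01  1.000e-02] [ 0.001  0.002 -0.   ] j [-0.05  0.47 -0.31  0.79 -0.    1.57]
2797 ((524.4098510742188, 363.4755859375), (308.6065979003906, 128.35206604003906), 87.39669036865234)
```

View pics/c6.png

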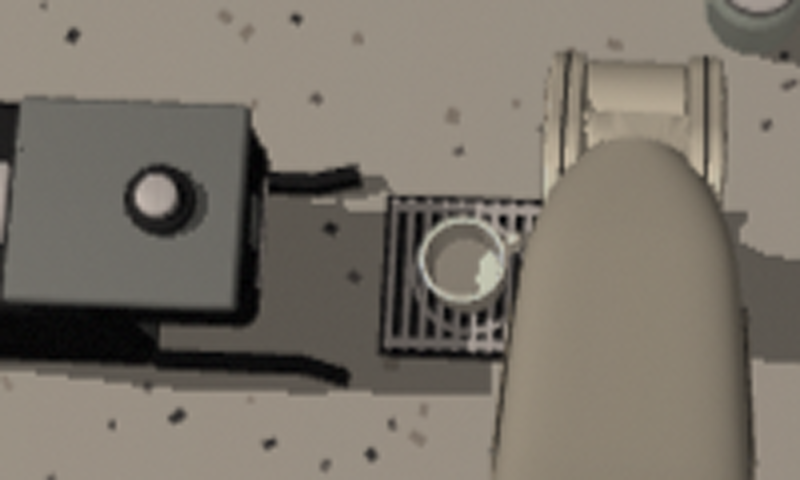

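Call:
arm_command --increments '[{"dx": 0.5, "dy": 0, "dz": 0, "wx": 0, "wy": 0, "wz": 0, "grip": 2.5}, {"dx": 1.3, "dy": 0, "dz": 0, "wx": 0, "wy": 0, "wz": 0, "grip": 2.5}, {"dx": 2.4, "dy": 0, "dz": 0, "wx": 0, "wy": 0, "wz": 0, "grip": 2.5}, {"dx": 3.6, "dy": 0, "dz": 0, "wx": 0, "wy": 0, "wz": 0, "grip": 2.5}, {"dx": 4.8, "dy": 0, "dz": 0, "wx": 0, "wy": 0, "wz": 0, "grip": 2.5}, {"dx": 6, "dy": -0.1, "dz": 0, "wx": 0, "wy": 0, "wz": 0, "grip": 2.5}, {"dx": 7, "dy": -0.1, "dz": 0, "wx": 0, "wy": 0, "wz": 0, "grip": 2.5}, {"dx": 8, "dy": -0.1, "dz": 0, "wx": 0, "wy": 0, "wz": 0, "grip": 2.5}, {"dx": 8.5, "dy": -0.1, "dz": 0, "wx": 0, "wy": 0, "wz": 0, "grip": 2.5}, {"dx": 8.8, "dy": -0.1, "dz": 0, "wx": 0, "wy": 0, "wz": 0, "grip": 2.5}]'

```text
clock: 12.35
eef_pos: [0.5109, 0.064, 0.0079]
tool_rot: [0.724, 0.689, -0.001, 0.001]
ft_force: [0.3, -5.9, 5.2]
grip_width: 0.0346
grasp_force: 60.8
```

```bash
python3 -c "
from h import *
go(.5136,.1266,.0075,-2.8)"
```

```text
clock 12.35 pos [0.5109 0.064  0.0079] grip 0.0346 f [ 0.3 -5.9  5.2] inc [ 6.26 -0.04  0.02] [ 0.001  0.003 -0.001] j [ 0.13  0.48 -0.29  0.8  -0.    1.75]
```

Call:
arm_command --increments '[{"dx": 0.6, "dy": 0, "dz": 0, "wx": 0, "wy": 0, "wz": 0, "grip": 2.5}, {"dx": 1.4, "dy": 0, "dz": 0, "wx": 0, "wy": 0, "wz": 0, "grip": 2.5}, {"dx": 2.3, "dy": 0, "dz": 0, "wx": 0, "wy": 0, "wz": 0, "grip": 2.5}, {"dx": 3.2, "dy": 0, "dz": 0, "wx": 0, "wy": 0, "wz": 0, "grip": 2.5}, {"dx": 4, "dy": 0, "dz": 0, "wx": 0, "wy": 0, "wz": 0, "grip": 2.5}, {"dx": 4.7, "dy": 0, "dz": 0, "wx": 0, "wy": 0, "wz": 0, "grip": 2.5}, {"dx": 5.2, "dy": 0, "dz": 0, "wx": 0, "wy": 0, "wz": 0, "grip": 2.5}, {"dx": 5.6, "dy": 0, "dz": 0, "wx": 0, "wy": 0, "wz": 0, "grip": 2.5}, {"dx": 5.8, "dy": 0, "dz": 0, "wx": 0, "wy": 0, "wz": 0, "grip": 2.5}, {"dx": 5.8, "dy": 0, "dz": 0, "wx": 0, "wy": 0, "wz": 0, "grip": 2.5}]'

```text
clock: 13.35
eef_pos: [0.5136, 0.122, 0.0079]
tool_rot: [0.725, 0.689, -0.0, 0.001]
ft_force: [-0.5, -5.5, 6.7]
grip_width: 0.0344
grasp_force: 60.9
```

Call:
arm_command --increments '[{"dx": 0.2, "dy": 0, "dz": 0, "wx": 0, "wy": 0, "wz": 0, "grip": 2.5}, {"dx": 0.3, "dy": 0, "dz": 0, "wx": 0, "wy": 0, "wz": 0, "grip": 2.5}, {"dx": 0.3, "dy": 0, "dz": 0, "wx": 0, "wy": 0, "wz": 0, "grip": 2.5}]'

```text
clock: 13.65
eef_pos: [0.5137, 0.1246, 0.0079]
tool_rot: [0.725, 0.689, -0.001, 0.001]
ft_force: [0.3, -4.8, 6.1]
grip_width: 0.0344
grasp_force: 60.9
```

Not at the stop yet, so I'll creep on.

Call:
arm_command --increments '[{"dx": 0.1, "dy": 0, "dz": 0, "wx": 0, "wy": 0, "wz": 0, "grip": 2.5}, {"dx": 0.2, "dy": 0, "dz": 0, "wx": 0, "wy": 0, "wz": 0, "grip": 2.5}, {"dx": 0.2, "dy": 0, "dz": 0, "wx": 0, "wy": 0, "wz": 0, "grip": 2.5}]'

```text
clock: 13.95
eef_pos: [0.5138, 0.1265, 0.0079]
tool_rot: [0.725, 0.689, -0.001, 0.001]
ft_force: [-0.2, -6.3, 5.8]
grip_width: 0.0346
grasp_force: 60.9
```

Call:
arm_command --increments '[{"dx": 0.1, "dy": 0, "dz": 0, "wx": 0, "wy": 0, "wz": 0, "grip": 2.5}, {"dx": 0.2, "dy": 0, "dz": 0, "wx": 0, "wy": 0, "wz": 0, "grip": 2.5}, {"dx": 0.2, "dy": 0, "dz": 0, "wx": 0, "wy": 0, "wz": 0, "grip": 2.5}]'

```text
clock: 14.25
eef_pos: [0.5139, 0.1283, 0.0079]
tool_rot: [0.725, 0.689, -0.001, 0.001]
ft_force: [-0.3, -7.2, 6.8]
grip_width: 0.0348
grasp_force: 60.9
```

Call:
arm_command --increments '[{"dx": 0.1, "dy": 0, "dz": 0, "wx": 0, "wy": 0, "wz": 0, "grip": 2.5}, {"dx": 0.2, "dy": 0, "dz": 0, "wx": 0, "wy": 0, "wz": 0, "grip": 2.5}, {"dx": 0.2, "dy": 0, "dz": 0, "wx": 0, "wy": 0, "wz": 0, "grip": 2.5}]'

```text
clock: 14.55
eef_pos: [0.5139, 0.1284, 0.0079]
tool_rot: [0.725, 0.689, -0.002, 0.003]
ft_force: [0.1, -12.4, 7.2]
grip_width: 0.0347
grasp_force: 61.1
```

Call:
arm_command --increments '[{"dx": 0.1, "dy": 0, "dz": 0, "wx": 0, "wy": 0, "wz": 0, "grip": 2.5}, {"dx": 0.1, "dy": 0, "dz": 0, "wx": 0, "wy": 0, "wz": 0, "grip": 2.5}]'

```text
clock: 14.75
eef_pos: [0.5138, 0.1284, 0.0079]
tool_rot: [0.725, 0.688, -0.003, 0.004]
ft_force: [0.2, -14.9, 9.1]
grip_width: 0.0348
grasp_force: 61.2
```

Call:
arm_command --increments '[{"dx": -0.2, "dy": 0, "dz": 0, "wx": 0, "wy": 0, "wz": 0, "grip": 2.5}, {"dx": -0.2, "dy": 0, "dz": 0, "wx": 0, "wy": 0, "wz": 0, "grip": 4}, {"dx": -0.2, "dy": 0, "dz": 0, "wx": 0, "wy": 0, "wz": 0, "grip": 6}, {"dx": -0.2, "dy": 0, "dz": 0, "wx": 0, "wy": 0, "wz": 0, "grip": 6}, {"dx": -0.2, "dy": 0, "dz": -1, "wx": 0, "wy": 0, "wz": 0, "grip": 6}, {"dx": -1, "dy": 0, "dz": -4, "wx": 0, "wy": 0, "wz": 0, "grip": 6}, {"dx": -3, "dy": 0, "dz": -9, "wx": 0, "wy": 0, "wz": 0, "grip": 6}, {"dx": -5, "dy": 0, "dz": -14, "wx": 0, "wy": 0, "wz": 0, "grip": 6}, {"dx": -7, "dy": 0, "dz": -19, "wx": 0, "wy": 0, "wz": 0, "grip": 4}]'

```text
clock: 15.65
eef_pos: [0.5101, 0.067, 0.1889]
tool_rot: [0.724, 0.69, 0.0, -0.0]
ft_force: [1.0, 0.7, -0.4]
grip_width: 0.0469
grasp_force: 0.0
```

Call:
arm_command --increments '[{"dx": -3, "dy": 0, "dz": -5, "wx": 0, "wy": 0, "wz": 0, "grip": 0}, {"dx": -7, "dy": -5, "dz": -10, "wx": 0, "wy": 0, "wz": 0, "grip": 0}, {"dx": -7, "dy": -9, "dz": -10, "wx": 0, "wy": 0, "wz": 0, "grip": 0}, {"dx": -7, "dy": -9, "dz": -10, "wx": 0, "wy": 0, "wz": 0, "grip": 0}, {"dx": -7, "dy": -9, "dz": -10, "wx": 0, "wy": 0, "wz": 0, "grip": 0}]'

```text
clock: 16.15
eef_pos: [0.4159, 0.0013, 0.2892]
tool_rot: [0.725, 0.689, 0.002, 0.001]
ft_force: [0.8, 0.7, -0.3]
grip_width: 0.0
grasp_force: 0.0
```

```bash
python3 - <<'E'
from h import *
go(.52,.2575,.29,-2.8)
p,d=snap('scene','6');q,e=snap('top','6')
for n,b in(('top',(195,225,225,255)),('scene',(430,460,190,215))):
    _,_,W=cloud(n,'6');u0,u1,v0,v1=b; w=W[v0:v1,u0:u1].reshape(-1,3);w=w[(w[:,2]>.247)&(w[:,2]<.257)];print(n,len(w),w.mean(0),np.median(w,0))
cv2.imwrite('pics/c7.png',np.hstack([cv2.resize(x,(400,300),interpolation=cv2.INTER_CUBIC) for x in(p[170:290,380:540,::-1],q[190:310,170:330,::-1])]))
E
```

```text
clock 16.15 pos [0.4159 0.0013 0.2892] grip 0.0 f [ 0.8  0.7 -0.3] inc [26.11  9.12 -0.03] [ 0.004 -0.    -0.001] j [ 0.    0.05 -0.07  1.45  0.    1.62]
top 101 [0.519522   0.25759702 0.25186164] [0.51885096 0.25691915 0.25167036]
scene 76 [0.52181719 0.25484813 0.2514259 ] [0.52193865 0.25460284 0.25145524]
```

View pics/c7.png

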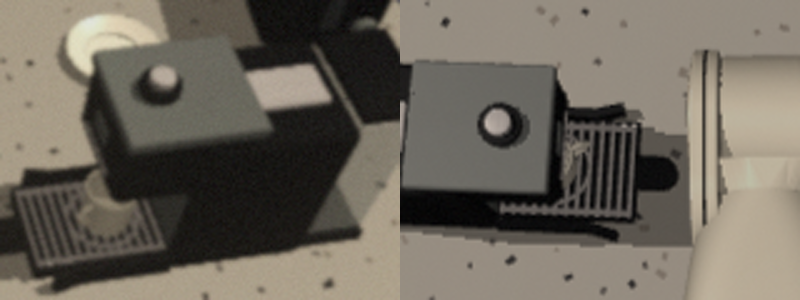

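Call:
arm_command --increments '[{"dx": 26, "dy": 9.2, "dz": 0, "wx": 0, "wy": 0, "wz": 0, "grip": 0}, {"dx": 26, "dy": 9.2, "dz": 0, "wx": 0, "wy": 0, "wz": 0, "grip": 0}, {"dx": 26, "dy": 9.2, "dz": 0, "wx": 0, "wy": 0, "wz": 0, "grip": 0}, {"dx": 26, "dy": 9.2, "dz": 0, "wx": 0, "wy": 0, "wz": 0, "grip": 0}, {"dx": 26, "dy": 9.2, "dz": 0, "wx": 0, "wy": 0, "wz": 0, "grip": 0}, {"dx": 26, "dy": 9.2, "dz": 0, "wx": 0, "wy": 0, "wz": 0, "grip": 0}, {"dx": 26, "dy": 9.2, "dz": 0, "wx": 0, "wy": 0, "wz": 0, "grip": 0}, {"dx": 26, "dy": 9.2, "dz": 0, "wx": 0, "wy": 0, "wz": 0, "grip": 0}, {"dx": 26, "dy": 9.2, "dz": 0, "wx": 0, "wy": 0, "wz": 0, "grip": 0}]'

```text
clock: 17.15
eef_pos: [0.5217, 0.2564, 0.2857]
tool_rot: [0.724, 0.689, -0.001, -0.0]
ft_force: [0.4, -0.6, 0.0]
grip_width: 0.0001
grasp_force: 0.0
```

```bash
python3 - <<'E'
from h import *
go(.5205,.2565,.255,-2.8)
c=viewer.get_calibration('top'); o=np.linalg.inv(np.array(c['view']))[:3,3]
for u,v in((265.2,256),(280.8,259.5)):
    a=world('top',u,v,np.float64(1)); print(o+(a-o)*(.024-o[2])/(a-o)[2])
E
```

```text
clock 17.15 pos [0.5217 0.2564 0.2857] grip 0.0001 f [ 0.4 -0.6  0. ] inc [ 0.01 -0.11  3.07] [-0.001  0.001 -0.   ] j [ 0.46  0.4   0.36  1.54 -0.    2.08]
[0.52210361 0.14667232 0.024     ]
[0.51201238 0.10398582 0.024     ]
```

Call:
arm_command --increments '[{"dx": 0, "dy": -0.1, "dz": 1.5, "wx": 0, "wy": 0, "wz": 0, "grip": 0}, {"dx": 0, "dy": -0.1, "dz": 2.6, "wx": 0, "wy": 0, "wz": 0, "grip": 0}, {"dx": 0, "dy": -0.1, "dz": 3.1, "wx": 0, "wy": 0, "wz": 0, "grip": 0}, {"dx": 0, "dy": -0.1, "dz": 3.4, "wx": 0, "wy": 0, "wz": 0, "grip": 0}, {"dx": 0, "dy": -0.1, "dz": 3.6, "wx": 0, "wy": 0, "wz": 0, "grip": 0}, {"dx": 0, "dy": -0.1, "dz": 3.8, "wx": 0, "wy": 0, "wz": 0, "grip": 0}, {"dx": 0, "dy": -0.1, "dz": 3.9, "wx": 0, "wy": 0, "wz": 0, "grip": 0}, {"dx": 0, "dy": -0.1, "dz": 3.9, "wx": 0, "wy": 0, "wz": 0, "grip": 0}]'

```text
clock: 17.95
eef_pos: [0.521, 0.2565, 0.2481]
tool_rot: [0.724, 0.689, 0.0, 0.0]
ft_force: [-0.7, -1.9, 3.3]
grip_width: 0.0001
grasp_force: 1.8
```

Call:
arm_command --increments '[{"dx": 0, "dy": 0, "dz": 0.1, "wx": 0, "wy": 0, "wz": 0, "grip": 0}, {"dx": 0, "dy": 0, "dz": 0.2, "wx": 0, "wy": 0, "wz": 0, "grip": 0}, {"dx": 0, "dy": 0, "dz": 0.3, "wx": 0, "wy": 0, "wz": 0, "grip": 0}, {"dx": 0, "dy": 0, "dz": 0.3, "wx": 0, "wy": 0, "wz": 0, "grip": 0}]'

```text
clock: 18.35
eef_pos: [0.5211, 0.2567, 0.246]
tool_rot: [0.724, 0.69, 0.001, 0.001]
ft_force: [-1.7, -2.8, 8.5]
grip_width: 0.0
grasp_force: 4.5
```

Call:
arm_command --increments '[{"dx": 0, "dy": 0, "dz": 0.1, "wx": 0, "wy": 0, "wz": 0, "grip": 0}, {"dx": 0, "dy": 0, "dz": 0.1, "wx": 0, "wy": 0, "wz": 0, "grip": 0}]'

```text
clock: 18.55
eef_pos: [0.5211, 0.2567, 0.2459]
tool_rot: [0.724, 0.69, 0.001, 0.001]
ft_force: [-3.5, -4.3, 12.6]
grip_width: 0.0
grasp_force: 6.3
```

Call:
arm_command --increments '[{"dx": 0, "dy": 0, "dz": -1, "wx": 0, "wy": 0, "wz": 0, "grip": 0}, {"dx": 0, "dy": 0, "dz": -4, "wx": 0, "wy": 0, "wz": 0, "grip": 0}, {"dx": 0, "dy": 0, "dz": -7, "wx": 0, "wy": 0, "wz": 0, "grip": 0}, {"dx": -8, "dy": -10, "dz": -7, "wx": 0, "wy": 0, "wz": 0, "grip": 0}, {"dx": -15, "dy": -12, "dz": -7, "wx": 0, "wy": 0, "wz": 0, "grip": 0}, {"dx": -20, "dy": -12, "dz": -7, "wx": 0, "wy": 0, "wz": 0, "grip": 0}, {"dx": -20, "dy": -12, "dz": -7, "wx": 0, "wy": 0, "wz": 0, "grip": 0}, {"dx": -20, "dy": -12, "dz": -7, "wx": 0, "wy": 0, "wz": 0, "grip": 0}, {"dx": -20, "dy": -12, "dz": -7, "wx": 0, "wy": 0, "wz": 0, "grip": 0}]'

```text
clock: 19.45
eef_pos: [0.3894, 0.0605, 0.3139]
tool_rot: [0.726, 0.688, 0.0, 0.0]
ft_force: [1.0, 0.5, 0.3]
grip_width: -0.0001
grasp_force: 0.0
```

```bash
python3 - <<'E'
from h import *
go(.5205,.2565,.3,-2.8)
p,d=snap('scene','7');q,e=snap('top','7')
for n,b in(('top',(195,225,225,255)),('scene',(430,460,190,215))):
    _,_,W=cloud(n,'7');u0,u1,v0,v1=b; w=W[v0:v1,u0:u1].reshape(-1,3);w=w[(w[:,2]>.242)&(w[:,2]<.26)];print(n,len(w),np.median(w,0))
a=np.load('scene_6.npz')['p'][210:285,380:450].astype(int);print('scene diff',np.abs(a-p[210:285,380:450]).mean())
E
```

```text
clock 19.45 pos [0.3894 0.0605 0.3139] grip -0.0001 f [1.  0.5 0.3] inc [20.27 12.04  1.4 ] [ 0.    -0.    -0.005] j [ 0.15  0.01 -0.05  1.51  0.    1.78]
top 182 [0.51837722 0.25769036 0.24838355]
scene 140 [0.52408647 0.25354592 0.24830471]
scene diff 2.375111111111111
```

```bash
python3 - <<'E'
from h import *
for t in '67':
  for n,b in(('top',(195,225,225,255)),('scene',(430,460,190,215))):
    _,_,W=cloud(n,t);u0,u1,v0,v1=b; w=W[v0:v1,u0:u1].reshape(-1,3);w=w[(w[:,2]>.247)&(w[:,2]<.257)];print(t,n,len(w),np.median(w,0)[2])
print(job.job_done())
E
```

```text
6 top 101 0.25167035705557295
6 scene 76 0.2514552354350484
7 top 106 0.2520468194115293
7 scene 76 0.2518362834270078
the job is handed in; nothing more can be done
None
```

I handed the job in at about 19.5 s; no verdict came back. The cup is upright on the ring, the tray is against its stop under the spout, and the brew button was pressed to its stop and came back up, with nothing else on the counter touched that I know of.

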